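# Shift the gated range lever of the scan-stage drive into third

## Task

Push the range lever of the grey scan-stage drive box with the fingertips, without gripping it, through its H-shaped gate: from the left column, across to the right along the middle channel, then forward (away from the robot) all the way into the third slot, the far right one (left and right as seen from the robot). Do not run it into the first or fourth slot on the way, push gently, and leave the lever standing in third with the other things on the bench undisturbed.

Things in the scene. Friction and masses are not known exactly. Their poses are not given: they have to be found in the camera images.
- drive: Fixed grey drive box, 236 x 150 x 92 mm high, a dark round motor at its far end (to x = 209 mm). Origin on the bench, under the centre of the gate. +x = forward (away from the robot, yawed up to 0.3 rad), +y = left, +z up. The box spans x -77 to 159 mm, y -75 to 75 mm. On it a bare metal gate plate, 106 x 94 mm, top 102 mm above the bench.
- gate_centre (a point): Centre of the H opening, at the plate's top; drive axes. Two columns along x, centre lines y = +16 (left) and -16 mm (right), each 14 mm wide, x -31 to +31 mm, joined at x = 0 by a middle channel along y, 20 mm wide. Round-nosed teeth 18 mm wide part the columns. Slots: first far left, second near left, third far right, fourth near right, with 1, 2, 3, 4 studs beyond their ends.
- slot_three (a point): Where the lever's stem stands in the gate when fully home in the third slot: 26 mm forward and 16 mm to the right of the gate centre, at the plate's top. At the height of the knob this is about 47 mm forward and 29 mm right of the gate centre.
- lever_knob (a point): Centre of the lever's black ball knob, 34 mm wide, on a 10 mm steel stem tilting about a pivot 12 mm above the bench under the gate centre. Knob centre 153 mm from the pivot: 165 mm above the bench upright, about 157 mm when home in a slot. About 2 N at the knob moves it; no springs, it stays where left. Starts in the left column, between the second slot's end and the middle channel.
- gate_across (a joint): Sideways tilt of the lever, rad: 0 = midway between the columns, positive = to the right (drive -y); left column about -0.19, right column about +0.19, stops at -0.209 and +0.209. Knob offset to the right = 153 mm x sin(value) x cos(gate_fore).
- gate_fore (a joint): Forward tilt of the lever, rad: 0 = upright in the middle channel, positive = forward (drive +x); stops at -0.30 (home in the second or fourth slot) and +0.30 (home in the first or third slot). The stem can cross between the columns only while this is within about 0.05 of 0. Knob offset forward = 153 mm x sin(value).
- pot: Loose white sample pot, 38 mm wide, 34 mm high, standing on the drive box behind the gate, on its left. Leave alone. Origin under its centre.
- gel: Loose white gel bottle, 52 mm wide, 135 mm high, standing left of the drive box. Leave alone. Origin under its centre.
- block: Loose steel calibration block, 50 x 30 x 25 mm, lying right of the drive box. Leave alone. Origin under its centre.
- driver: Loose screwdriver with a black handle, lying left of the drive box on the robot's side. Leave alone.
- mouse: Loose black computer mouse, 105 x 60 x 35 mm, right of the drive box. Leave alone. Origin under its centre.
- beaker: Loose glass beaker, 64 mm wide, 80 mm high, right of the drive box at its far end. Leave alone. Origin under its centre.
- carton: Loose cardboard wipes carton, 110 x 120 x 85 mm, farther left of the drive box. Leave alone. Origin under its centre.

How it is judged:
On the way, in this order (a step that is already met when the one before it is completed fails the run):
1. the lever has been moved across to the right end of the middle channel (value of joint gate_across above 0.14 rad and value of joint gate_fore between -0.12 and 0.12 rad), for 0.1 s.
2. the lever is home in the third slot (value of joint gate_across above 0.14 rad and value of joint gate_fore above 0.22 rad), for 0.2 s.
At the end, for the whole second after the job is handed in: The lever stands at rest in the third slot: sideways tilt over 0.14 rad to the right and forward tilt over 0.22 rad (stop at 0.30); no other thing is more than 20 mm from where it stood (all of step 2 and velocity of joint gate_fore between -0.05 and 0.05 rad/s and velocity of joint gate_across between -0.05 and 0.05 rad/s and distance of each of pot, gel, block, driver, mouse, beaker, carton from where it was at the start of the episode below 0.02 m); the robot touches nothing.
It fails at once if the lever was run into the first slot (value of joint gate_across below -0.1 rad and value of joint gate_fore above 0.2 rad).
It fails at once if the lever was run into the fourth slot (value of joint gate_across above 0.1 rad and value of joint gate_fore below -0.2 rad).
It fails at once if the lever or the drive box was gripped or pushed hard (over 30 N from the fingers) (contact force between the fingers and drive above 30 N).
It fails at once if another thing was lifted, carried or knocked away (more than 20 mm) (distance of any of pot, gel, block, driver, mouse, beaker, carton from where it was at the start of the episode above 0.02 m).
It also fails if it takes over 54 s, if anything falls off the work surface, if the arm or the gripper's body presses on something with over 40 N, if the wrist force passes 120 N, or if a joint passes its speed limit or range.

## Robot

A 6-joint arm with a two-finger parallel gripper is mounted at the origin on the work surface. World frame = base frame: x ahead of the robot, y to its left, z up, the work surface at z = 0. Lengths are in m, angles in rad, forces in N, time in s.
With the tool pointing down it reaches from about 0.35 to 0.875 m from the base axis. Payload 4.2 kg.
Tool frame: the origin (TCP) lies at the very end of the fingers, on their centre line; the grasp point (between the pads) lies 19 mm behind it; z points along the fingers, y is the line along which they close (so a half turn about z gives the same grasp; the last joint's range is limited). The gripper opens to 87 mm and grips with 3 to 60 N. Pads are 19 mm wide; open, the fingers measure 117 mm over their backs; the gripper's body (75 mm by 190 mm) begins 51 mm behind the grasp point.
Start: joints at [-0.892, 0.385, 0.008, 0, -1.194, -0.259], TCP at [0.255, -0.571, 0.223] pointing down, gripper open.
Joint ranges: [-3.14, 3.14], [-1.21, 2.06], [-1.07, 1.41], [-3.16, 2.05], [-2.99, -0.16], [-3.1, 3.1]. Speed limits (rad/s): [2.79, 2.79, 3.14, 3.14, 3.14, 3.14].

## Interface

Orientations are given as a unit quaternion [x, y, z, w].
In Python, from cell import state, get_image, camera_model, r, nets gives the robot as it stands.
- The arm moves only by the tool arm_command, never from a script. Its argument "increments" is a list of rows, each a list of 6 numbers: the shift along the tool's x, y, z in m, then the turn, a rotation vector about the tool's x, y, z in rad. In form: [[x, y, z, ax, ay, az], ...]. A call has 1 to 10 rows; each row shifts and turns the commanded pose from where the row before left it, along the tool's axes as they then stand; what a row does not reach is not made up. A row lasts 1/10 s, in which the tool goes at most 50 mm and 8.59 degrees, less where a joint would pass 70% of its speed; a pose out of reach is approached as far as the arm can. A call with a gripper value outside its range is refused whole. "gripper" is the opening, from 0 (shut) to 1 (fully open), set as the call begins (left out, the last holds). The fingers move at their own pace and stop on an object; "newtons" is the grip in N (left out, the last holds). Time passes only in rows, so rows that do not move let the fingers close. It gives the time, the measured TCP pose, the force, the opening and the grip force at its end, in the units of the state.
- state(): the state, without advancing time (a new reading comes with each control period).
- get_image(name): name is "scene" or "top" or "wrist"; returns the picture (384x512x3 uint8, red, green, blue); there is no depth.
- camera_model(name): a dict with "fov_y" (degrees; the focal length in pixels is half the picture's height over the tangent of half this angle, whatever the lens; pixels are square), "cx", "cy" (the principal point, pixels), "D" ([k1, k2, p1, p2, k3] as OpenCV has them; the pictures are not rectified), "rvec" (rotation vector, rad) and "tvec" (3), from world to camera coordinates, as OpenCV has them. Camera axes: x right, y down, z forward; pixel columns grow to the right and rows downward; lengths in m; the calibration is good to about 2 mm. A picture is of the moment at which its call begins: read the wrist's pose just before it. camera_model takes no time and is no camera call; for the wrist camera it gives the pose at the moment of the call.
- r.sign_off(): hands the job in; it is judged then, once.
Trained networks look in the newest picture that a camera, given by its name, has taken for a name from the list of things; names that differ only in an ending like _2 or _b are one class to them, and where a whole thing is asked for, a point or a joint stands for the part that bears it (a point fixed in the world has none). Each returns a list of dicts, best first, with "conf" (0 to 1); they miss things now and then, are a little off and sometimes report something else, mostly with a low value. They report only what shows in the picture. A call takes as long as a camera call.
- nets.look_for(camera, target): "centre" ([x, y, z] in m, in world coordinates, good to about 4 mm: the middle of the surface that is visible of it).
The state is a dict: "time_s": time; "q": joint angles; "qvel": joint speeds; "effort": joint torques, N m; "position": TCP position; "tcp_rot": TCP orientation; "force": force on the tool from outside, world axes, zero at the start; "moment": the same for the moment, N m; "opening": finger opening in m; "grip_force": force on a finger pad.
Only numpy, scipy, OpenCV 4.12 (cv2) and the standard library are available. Lean on these libraries where they do the work, as an engineer would, in place of code of your own. Each camera call takes 0.05 s, during which the arm holds its last target. There are 200 camera calls.

## Working session

There is one attempt and no reset: what is moved stays moved. The work goes in short steps, Python scripts to look and compute and a tool call to move; the robot and the scene stay as the last step left them, time stands still between calls to the robot, and variables do not carry over. Pictures are saved under pics/ and viewed, at most 10 in all, crops included, and the job is handed in when it is done.

Besides the shell and the picture viewer there is one more tool, called after ">>>" by a JSON object that holds its "method" and its "body", one argument or row to a line. arm_command: Moves the arm, as the interface text tells. Its arguments: {"type":"object","properties":{"increments":{"type":"array"},"gripper":{"type":"number"},"newtons":{"type":"number"}},"required":["increments"]}

```bash
ls; mkdir -p pics; python3 - <<'E'
from cell import *
import cv2
for c in ["scene","top"]:
    im=get_image(c); cv2.imwrite(f"pics/{c}0.png",cv2.resize(im[:,:,::-1],(768,576)))
    m=camera_model(c); print(c,{k:(v if not hasattr(v,'tolist') else v.tolist()) for k,v in m.items()})
    for t in ["lever_knob","drive","gate_centre","slot_three","pot","gel"]:
        for d in nets.look_for(c,t)[:2]: print(t,d)
s=state(); print(s["time_s"],s["position"],s["tcp_rot"],s["opening"])
E
```

```text
pics
scene {'fov_y': 51.45149928036114, 'cx': 254.47361812017388, 'cy': 189.11137358689086, 'D': [0.0069270409113839455, 0.0, 0.0, 0.0, 0.0], 'rvec': [2.3169316288824886, 0.9326276348521085, -0.334889911808557], 'tvec': [-0.5018769103111753, -0.21641238199982826, 1.1917462659335463]}
lever_knob {'centre': [0.5053, 0.1583, 0.1621], 'conf': 0.82}
drive {'centre': [0.5896, 0.1233, 0.0872], 'conf': 0.64}
gate_centre {'centre': [0.5822, 0.1248, 0.0916], 'conf': 0.62}
pot {'centre': [0.6368, 0.1873, 0.1275], 'conf': 0.5}
gel {'centre': [0.5804, 0.2888, 0.079], 'conf': 0.97}
top {'fov_y': 51.02219064664274, 'cx': 257.55838385905577, 'cy': 186.41498085542807, 'D': [-0.05732284463499568, 0.0, 0.0, 0.0, 0.0], 'rvec': [2.1902580469024593, -2.1550045600434364, 0.08867024923042449], 'tvec': [0.08721726463637877, 0.6040026628087702, 1.2330600134028646]}
drive {'centre': [0.5628, 0.1445, 0.0944], 'conf': 0.95}
drive {'centre': [0.4956, -0.0036, 0.0259], 'conf': 0.68}
gate_centre {'centre': [0.5641, 0.1438, 0.0944], 'conf': 0.97}
gate_centre {'centre': [0.4969, 0.1645, 0.1726], 'conf': 0.57}
slot_three {'centre': [0.5637, 0.1452, 0.0923], 'conf': 0.91}
gel {'centre': [0.563, 0.2966, 0.0911], 'conf': 0.54}
0.7 [ 0.25475475 -0.57068467  0.22256807] [-2.08364343e-01  9.78051277e-01 -1.01090163e-05  1.83485127e-05] 0.08728602041434554
```

View pics/scene0.png

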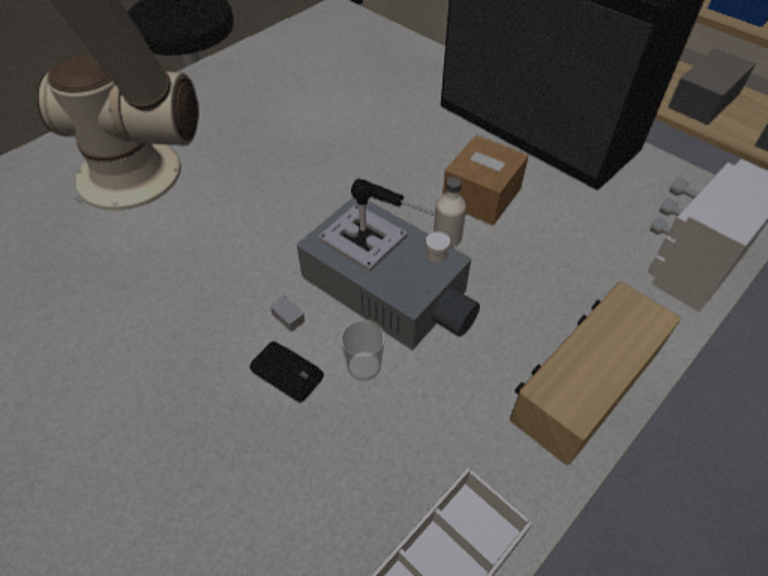

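View pics/top0.png

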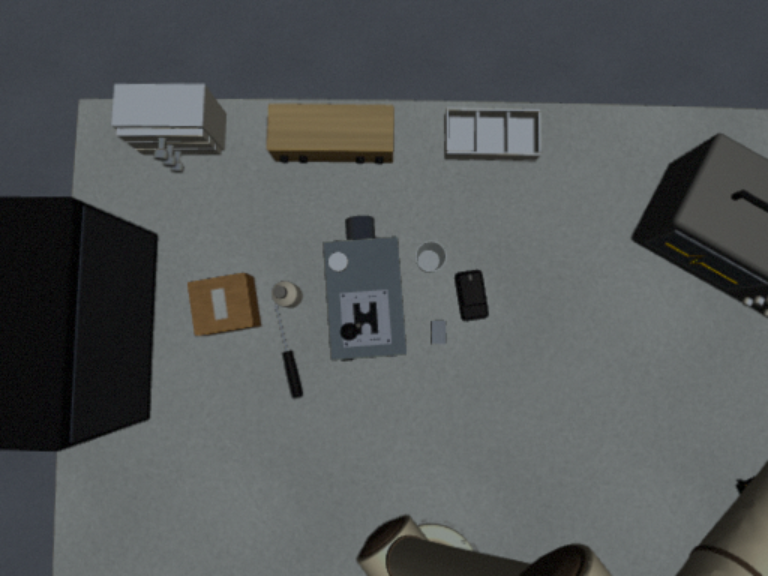

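The scene picture shows the knob at (362,190). The top picture shows it at (349,331), with the gate plate spanning about (340–392, 290–348). I'll enlarge both and measure the plate.

```bash
cat > h.py <<'E'
import numpy as np, cv2
from cell import *
def cam(c):
    m=camera_model(c); f=192/np.tan(np.radians(m["fov_y"])/2)
    K=np.array([[f,0,m["cx"]],[0,f,m["cy"]],[0,0,1.]]); return K,np.array(m["D"]),np.array(m["rvec"],float),np.array(m["tvec"],float)
def proj(c,P):
    K,D,r_,t=cam(c); return cv2.projectPoints(np.array(P,float).reshape(-1,1,3),r_,t,K,D)[0].reshape(-1,2)
def ray(c,uv):
    K,D,r_,t=cam(c); R=cv2.Rodrigues(r_)[0]
    n=cv2.undistortPoints(np.array(uv,float).reshape(-1,1,2),K,D).reshape(-1,2)
    d=np.c_[n,np.ones(len(n))]@R; return -R.T@t,d
def onz(c,uv,z):
    o,d=ray(c,uv); return o+d*((z-o[2])/d[:,2])[:,None]
def w(p,X): # drive pose (x,y,yaw) -> world
    X=np.atleast_2d(X).astype(float); cs,sn=np.cos(p[2]),np.sin(p[2])
    return np.c_[p[0]+cs*X[:,0]-sn*X[:,1],p[1]+sn*X[:,0]+cs*X[:,1],X[:,2]]
E
python3 - <<'E'
from h import *
im=get_image("top"); g=cv2.cvtColor(im,cv2.COLOR_RGB2GRAY)
sc=get_image("scene")
a=cv2.resize(im[180:250,205:285,::-1],None,fx=5,fy=5,interpolation=cv2.INTER_CUBIC)
b=cv2.resize(sc[110:180,195:275,::-1],None,fx=5,fy=5,interpolation=cv2.INTER_CUBIC)
cv2.imwrite("pics/crop.png",np.hstack([a,b]))
sub=cv2.resize(g[185:240,215:270],None,fx=4,fy=4,interpolation=cv2.INTER_CUBIC)
t,bw=cv2.threshold(cv2.GaussianBlur(sub,(5,5),0),0,255,cv2.THRESH_OTSU)
bw=cv2.morphologyEx(bw,cv2.MORPH_OPEN,np.ones((9,9)))
cs=cv2.findContours(bw,cv2.RETR_EXTERNAL,cv2.CHAIN_APPROX_NONE)[0]
c=max(cs,key=cv2.contourArea); rect=cv2.minAreaRect(c); px=cv2.boxPoints(rect)/4-.375+[215,185]
P=onz("top",px,.102); print(t,px,P,P.mean(0),[np.linalg.norm(P[i]-P[i-1]) for i in range(4)])
for i in range(4): d=P[i]-P[i-1]; print(np.arctan2(d[1],d[0]))
E
```

```text
54.0 [[214.62500763 184.625     ]
 [269.375      184.625     ]
 [269.375      239.37499237]
 [214.62500763 239.37499237]] [[0.59913629 0.22315707 0.102     ]
 [0.60170292 0.06170279 0.102     ]
 [0.44151776 0.05944091 0.102     ]
 [0.43874589 0.21911588 0.102     ]] [0.52027572 0.14085416 0.102     ] [np.float64(0.1604413001647005), np.float64(0.16147467847429656), np.float64(0.16020112994387511), np.float64(0.15969902262612096)]
0.025190628624066454
-1.554900671348314
-3.1274732064749364
1.588154059310292
```

View pics/crop.png

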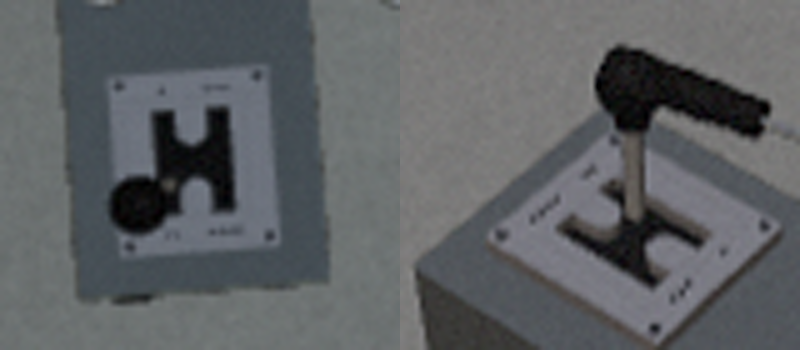

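The crop shows the plate corners at about (108,77), (268,67), (281,243) and (120,255). The H outline runs from (152,110) to (234,211), and the knob is at (137,205), near-left.

```bash
python3 - <<'E'
from h import *
from scipy.optimize import least_squares
T=lambda a: (np.array(a,float)+.5)/5-.5+[205,180]
S=lambda a: (np.array(a,float)-[400,0]+.5)/5-.5+[195,110]
# model: plate 106(x) x 94(y)
M=np.array([[53,47,102],[53,-47,102],[-53,-47,102],[-53,47,102]])/1e3
ut=T([(108,77),(268,67),(281,243),(120,255)])
H=np.array([[31,23,102],[31,-23,102],[-31,-23,102]])/1e3; uh=T([(152,110),(228,106),(234,211)])
# scene corners: right corner (785,228) , bottom (656,347), left (488,243)
us=S([(656,347),(488,243),(785,226)])
Ms=M[[1,2,0]]
P=onz("top",ut,.102); print(P)
f=lambda p:np.r_[proj("top",w(p,M))-ut,proj("top",w(p,H))-uh].ravel()
s1=least_squares(f,[.53,.14,.05]); print(s1.x,s1.fun.round(1))
g=lambda p:(proj("scene",w(p,Ms))-us).ravel()
s2=least_squares(g,[.53,.14,.05]); print(s2.x,s2.fun.round(1))
s=least_squares(lambda p:np.r_[f(p),g(p)],[.53,.14,.05]); p=s.x; print(p,s.fun.round(1))
# knob: joint angles
kt=T([(137,205)]);ks=S([(630,86)])
def knob(a,fo): return [.153*np.sin(fo),-.153*np.sin(a)*np.cos(fo),.012+.153*np.cos(a)*np.cos(fo)]
k=least_squares(lambda q:np.r_[proj("top",w(p,knob(*q)))-kt,proj("scene",w(p,knob(*q)))-ks].ravel(),[-.19,-.15]); print(k.x,k.fun,w(p,knob(*k.x)))
for c in["top"]:
  for n in ["pot","gel"]: print(n,nets.look_for(c,n)[:1])
E
```

```text
[[0.56903004 0.18825164 0.102     ]
 [0.57644579 0.0942141  0.102     ]
 [0.47353749 0.08493612 0.102     ]
 [0.46495947 0.17885554 0.102     ]]
[0.52086386 0.1369308  0.08499268] [ 0.  -0.2 -0.1 -0.4 -0.2  0.5 -0.1  0.3 -0.2  0.1  0.2 -0.2  0.5 -0.1]
[0.52150935 0.1393246  0.09435995] [ 0.6 -0.  -0.4 -0.4 -0.2  0.4]
[0.52124286 0.13779428 0.09150301] [-0.4 -0.2 -0.5 -0.6 -0.4  0.3 -0.3  0.3 -0.5 -0.  -0.1 -0.4  0.2 -0.3
 -0.1  0.3 -1.  -0.2 -0.7  0.8]
[-0.20465019 -0.16332877] [-0.2055775   0.15227742 -0.02077274  0.43114041] [[0.49366524 0.16607223 0.1598135 ]]
pot [{'centre': [0.6294, 0.1928, 0.1271], 'conf': 0.48}]
gel [{'centre': [0.5666, 0.2937, 0.0941], 'conf': 0.64}]
```

Both views agree on the drive pose: (0.521, 0.138), yaw about 0.09. The knob is at (0.494, 0.166, 0.160), with fore about -0.16, which fits the task text. Next I close the fingers, align the tool to the drive (tool x = -drive x, tool y = drive +y) and travel over.

>>> {"method": "arm_command", "body": {
  "increments": [
    [0, 0, 0, 0, 0, 0.11],
    [0, 0, 0, 0, 0, 0.11],
    [0, 0, 0, 0, 0, 0.109],
    [-0.014, 0.042, 0, 0, 0, 0],
    [-0.014, 0.042, 0, 0, 0, 0],
    [-0.014, 0.042, 0, 0, 0, 0],
    [-0.014, 0.042, 0, 0, 0, 0],
    [-0.014, 0.042, 0, 0, 0, 0],
    [-0.014, 0.042, 0, 0, 0, 0],
    [-0.014, 0.042, 0, 0, 0, 0]
  ],
  "gripper": 0,
  "newtons": 10
}}

```text
time_s: 1.9
position: [0.3258, -0.2675, 0.2228]
tcp_rot: [-0.045, 0.999, -0.0, 0.0]
force: [1.0, -0.4, -0.2]
opening: 0.0148
grip_force: 0.0
```

>>> {"method": "arm_command", "body": {
  "increments": [
    [-0.014, 0.042, 0, 0, 0, 0],
    [-0.014, 0.042, 0, 0, 0, 0],
    [-0.014, 0.042, 0, 0, 0, 0],
    [-0.014, 0.042, 0, 0, 0, 0],
    [-0.014, 0.042, 0, 0, 0, 0],
    [-0.014, 0.042, 0, 0, 0, 0],
    [-0.014, 0.042, 0, 0, 0, 0],
    [-0.014, 0.042, 0, 0, 0, 0],
    [-0.014, 0.04, 0, 0, 0, 0],
    [0, 0, 0, 0, 0, 0]
  ]
}}

```text
time_s: 2.9
position: [0.4186, 0.1208, 0.2228]
tcp_rot: [-0.048, 0.999, 0.0, 0.001]
force: [-0.1, -0.4, -0.3]
opening: 0.0006
grip_force: 0.0
```

```bash
cat >> h.py <<'E'
p0=np.array([.5212,.1378,.0915])
def tcp(p=p0):
    from scipy.spatial.transform import Rotation as Ro
    s=state(); d=np.array(s["position"])-[p[0],p[1],0]; c,n=np.cos(p[2]),np.sin(p[2])
    R=Ro.from_quat(s["tcp_rot"]).as_matrix()
    print("t",s["time_s"],"drive mm",(1e3*np.array([c*d[0]+n*d[1],-n*d[0]+c*d[1],d[2]])).round(1),"xang",np.degrees(np.arctan2(-R[1,0],-R[0,0])-p[2]).round(2),"Rzz",R[2,2].round(4),"F",np.round(s["force"],1),"open",s["opening"])
E
python3 -c "
from h import *
tcp()
im=get_image('wrist'); cv2.imwrite('pics/w0.png',im[:,:,::-1])
print(nets.look_for('wrist','lever_knob')[:2],nets.look_for('wrist','gate_centre')[:2])
"
```

```text
t 2.9 drive mm [-103.7   -7.5  222.8] xang 0.24 Rzz -1.0 F [-0.1 -0.4 -0.3] open 0.0006440492899588374
[] [{'centre': [0.4502, 0.1349, 0.0964], 'conf': 0.79}]
```

View pics/w0.png

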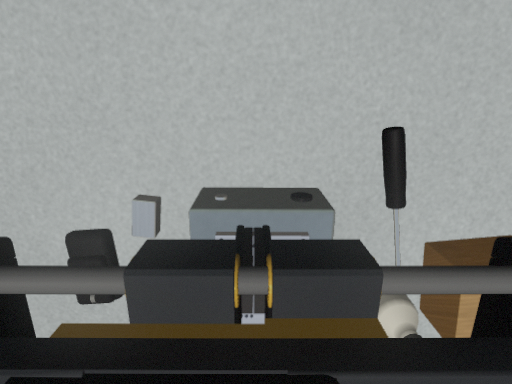

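The wrist picture shows the box's near edge at row ~190–207 and the closed fingers at (253,270), well aligned with the box. The fingers hide the knob. I move behind it and descend to knob height.

>>> {"method": "arm_command", "body": {
  "increments": [
    [-0.014, 0.019, 0, 0, 0, 0],
    [-0.014, 0.019, 0, 0, 0, 0],
    [0, 0, 0.03, 0, 0, 0],
    [0, 0, 0.03, 0, 0, 0],
    [0, 0, 0.018, 0, 0, -0.004],
    [0, 0, 0, 0, 0, 0],
    [0, 0, 0, 0, 0, 0]
  ]
}}

```text
time_s: 3.75
position: [0.4419, 0.1564, 0.1452]
tcp_rot: [-0.047, 0.999, -0.0, 0.0]
force: [-0.3, 0.3, 1.1]
opening: 0.0004
grip_force: 0.0
```

```bash
python3 -c "
from h import *
tcp()
t=get_image('top');s=get_image('scene')
a=cv2.resize(t[180:250,205:285,::-1],None,fx=5,fy=5,interpolation=cv2.INTER_CUBIC)
b=cv2.resize(s[80:150,190:270,::-1],None,fx=5,fy=5,interpolation=cv2.INTER_CUBIC)
cv2.imwrite('pics/c1.png',np.hstack([a,b]))
"
```

```text
t 3.75 drive mm [-77.3  25.8 145.2] xang 0.12 Rzz -1.0 F [-0.3  0.3  1.1] open 0.0003640780230532055
```

View pics/c1.png

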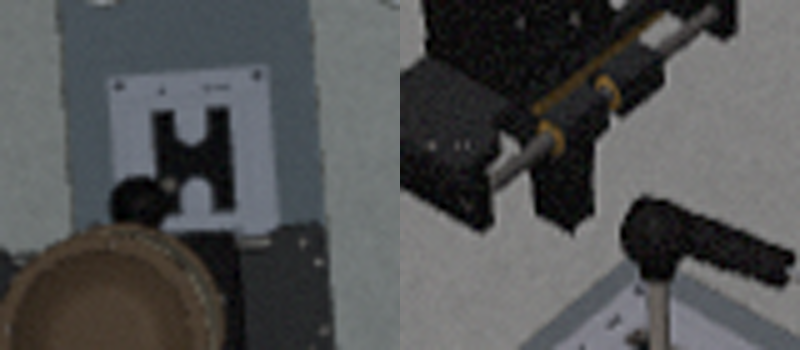

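The fingers (565,190 on the right) are 25 mm or more behind the knob (650,235). Left of the H, the knob hasn't moved. I'll push forward slowly.

>>> {"method": "arm_command", "body": {
  "increments": [
    [-0.005, 0.005, 0, 0, 0, 0],
    [-0.005, 0, 0, 0, 0, 0],
    [-0.005, 0, 0, 0, 0, 0],
    [-0.005, 0, 0, 0, 0, 0],
    [-0.003, 0, 0, 0, 0, 0],
    [-0.003, 0, 0, 0, 0, 0],
    [-0.003, 0, 0, 0, 0, 0],
    [-0.003, 0, 0, 0, 0, 0],
    [-0.003, 0, 0, 0, 0, 0]
  ]
}}

```text
time_s: 4.75
position: [0.4756, 0.1653, 0.1445]
tcp_rot: [-0.047, 0.999, -0.0, -0.0]
force: [-2.9, -0.5, 1.5]
opening: 0.0004
grip_force: 1.3
```

```bash
python3 -c "
from h import *
tcp()
print(nets.look_for('top','lever_knob')[:2])
"
```

```text
t 4.75 drive mm [-42.8  31.6 144.5] xang 0.19 Rzz -1.0 F [-2.9 -0.5  1.5] open 0.00035859140885112386
[]
```

Contact at about 3 N. I push about 15 mm more.

>>> {"method": "arm_command", "body": {
  "increments": [
    [-0.003, 0, 0, 0, 0, 0],
    [-0.003, 0, 0, 0, 0, 0],
    [-0.003, 0, 0, 0, 0, 0],
    [-0.003, 0, 0, 0, 0, 0],
    [-0.003, 0, 0, 0, 0, 0],
    [0, 0, 0, 0, 0, 0]
  ]
}}

```text
time_s: 5.4
position: [0.4913, 0.167, 0.1445]
tcp_rot: [-0.047, 0.999, 0.0, 0.0]
force: [-1.1, 0.3, 0.2]
opening: 0.0005
grip_force: 0.8
```

```bash
python3 -c "
from h import *
tcp()
t=get_image('top');s=get_image('scene')
a=cv2.resize(t[180:250,205:285,::-1],None,fx=5,fy=5,interpolation=cv2.INTER_CUBIC)
b=cv2.resize(s[100:170,190:270,::-1],None,fx=5,fy=5,interpolation=cv2.INTER_CUBIC)
cv2.imwrite('pics/c2.png',np.hstack([a,b]))
print(nets.look_for('scene','lever_knob')[:2])
"
```

```text
t 5.4 drive mm [-27.1  31.8 144.5] xang 0.18 Rzz -1.0 F [-1.1  0.3  0.2] open 0.00045608302146150925
[{'centre': [0.5225, 0.1598, 0.1678], 'conf': 0.53}]
```

View pics/c2.png

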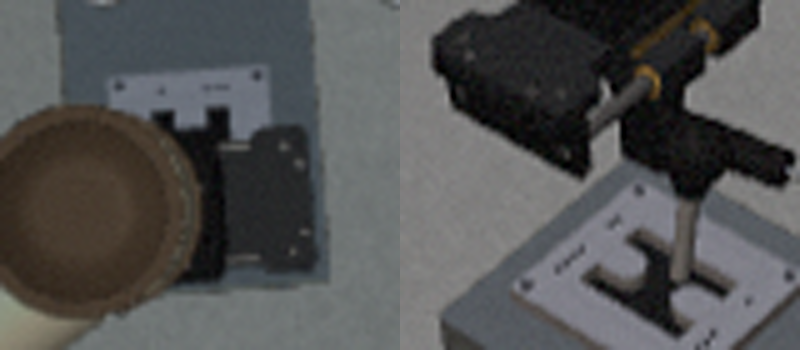

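The scene half shows the knob around (695,160), with the stem entering the gate at about (682,280), beside the middle channel. I'll compute fore from that.

```bash
python3 -c "
from h import *
def kn(a,fo,L=.153): return [L*np.sin(fo),-L*np.sin(a)*np.cos(fo),.012+L*np.cos(a)*np.cos(fo)]
for fo in (-.1,-.05,0,.05,.1):
  for L in (.153,.094,):
    print(fo,L,((proj('scene',w(p0,kn(-.19,fo,L)))-[190,100]+.5)*5-.5+[400,0]).round(0))
"
```

```text
-0.1 0.153 [[668. 146.]]
-0.1 0.094 [[666. 253.]]
-0.05 0.153 [[681. 153.]]
-0.05 0.094 [[674. 257.]]
0 0.153 [[694. 159.]]
0 0.094 [[681. 261.]]
0.05 0.153 [[707. 167.]]
0.05 0.094 [[689. 266.]]
0.1 0.153 [[720. 175.]]
0.1 0.094 [[696. 271.]]
```

The knob is at fore ≈ 0. I back off, go around to its left side and check.

>>> {"method": "arm_command", "body": {
  "increments": [
    [0.01, 0, 0, 0, 0, 0],
    [0.01, 0, 0, 0, 0, 0],
    [0, 0.016, 0, 0, 0, 0],
    [0, 0.016, 0, 0, 0, 0],
    [0, 0.016, 0, 0, 0, 0],
    [-0.012, 0, 0, 0, 0, 0],
    [-0.012, 0, 0, 0, 0, 0],
    [-0.012, 0, 0, 0, 0, 0],
    [-0.012, 0, 0, 0, 0, 0],
    [0, 0, 0, 0, 0, 0]
  ]
}}

```text
time_s: 6.55
position: [0.516, 0.2172, 0.1441]
tcp_rot: [-0.047, 0.999, -0.0, 0.0]
force: [0.1, 0.0, 0.6]
opening: 0.0009
grip_force: 0.0
```

```bash
python3 -c "
from h import *
tcp()"
```

```text
t 6.55 drive mm [  2.1  79.6 144.1] xang 0.09 Rzz -1.0 F [0.1 0.  0.6] open 0.0008705150610523133
```

>>> {"method": "arm_command", "body": {
  "increments": [
    [0, -0.006, 0, 0, 0, 0],
    [0, -0.004, 0, 0, 0, 0],
    [0, -0.003, 0, 0, 0, 0],
    [0, -0.003, 0, 0, 0, 0],
    [0, -0.003, 0, 0, 0, 0],
    [0, -0.003, 0, 0, 0, 0],
    [0, -0.003, 0, 0, 0, 0],
    [0, -0.003, 0, 0, 0, 0]
  ]
}}

```text
time_s: 7.35
position: [0.5173, 0.1901, 0.1452]
tcp_rot: [-0.048, 0.999, 0.001, 0.001]
force: [-0.4, 2.6, 2.5]
opening: 0.0001
grip_force: 1.5
```

>>> {"method": "arm_command", "body": {
  "increments": [
    [0, -0.003, 0, 0, 0, 0],
    [0, -0.003, 0, 0, 0, 0],
    [0, -0.003, 0, 0, 0, 0],
    [0, -0.003, 0, 0, 0, 0],
    [0, -0.003, 0, 0, 0, 0]
  ]
}}

```text
time_s: 7.85
position: [0.5183, 0.1743, 0.1446]
tcp_rot: [-0.047, 0.999, -0.0, 0.0]
force: [0.4, 2.0, 3.4]
opening: 0.0007
grip_force: 1.4
```

```bash
python3 -c "
from h import *
tcp(); get_image('scene')
print(nets.look_for('scene','lever_knob')[:2])"
```

```text
t 7.85 drive mm [  0.4  36.6 144.6] xang 0.19 Rzz -1.0 F [0.4 2.  3.4] open 0.0007324781702986202
[{'centre': [0.5247, 0.142, 0.1684], 'conf': 0.71}]
```

It crosses smoothly at about 2 N. About 30 mm more to go.

>>> {"method": "arm_command", "body": {
  "increments": [
    [0, -0.003, 0, 0, 0, 0],
    [0, -0.003, 0, 0, 0, 0],
    [0, -0.003, 0, 0, 0, 0],
    [0, -0.003, 0, 0, 0, 0],
    [0, -0.003, 0, 0, 0, 0],
    [0, -0.003, 0, 0, 0, 0],
    [0, -0.003, 0, 0, 0, 0],
    [0, -0.003, 0, 0, 0, 0]
  ]
}}

```text
time_s: 8.75
position: [0.5204, 0.1503, 0.1445]
tcp_rot: [-0.047, 0.999, -0.0, -0.0]
force: [0.1, 1.5, 2.1]
opening: 0.0003
grip_force: 1.1
```

>>> {"method": "arm_command", "body": {
  "increments": [
    [0, -0.002, 0, 0, 0, 0],
    [0, -0.002, 0, 0, 0, 0],
    [0, -0.002, 0, 0, 0, 0],
    [0, 0, 0, 0, 0, 0]
  ]
}}

```text
time_s: 9.15
position: [0.5209, 0.1443, 0.1444]
tcp_rot: [-0.047, 0.999, -0.0, -0.0]
force: [-0.8, 1.9, 1.5]
opening: 0.0006
grip_force: 0.4
```

```bash
python3 -c "
from h import *
tcp(); s=get_image('scene')
print(nets.look_for('scene','lever_knob')[:2])
cv2.imwrite('pics/c3.png',cv2.resize(s[100:170,190:270,::-1],None,fx=5,fy=5,interpolation=cv2.INTER_CUBIC))
def kn(a,fo,L=.153): return [L*np.sin(fo),-L*np.sin(a)*np.cos(fo),.012+L*np.cos(a)*np.cos(fo)]
for a in (.1,.15,.19):
 for fo in (-.05,0,.05):
    print(a,fo,((proj('scene',w(p0,[kn(a,fo),kn(a,fo,.094)]))-[190,100]+.5)*5-.5).round(0).tolist())
"
```

```text
t 9.15 drive mm [  0.3   6.5 144.4] xang 0.17 Rzz -1.0 F [-0.8  1.9  1.5] open 0.0005659149318592043
[{'centre': [0.5304, 0.1176, 0.1662], 'conf': 0.71}]
0.1 -0.05 [[218.0, 202.0], [237.0, 288.0]]
0.1 0 [[231.0, 210.0], [245.0, 292.0]]
0.1 0.05 [[244.0, 217.0], [252.0, 297.0]]
0.15 -0.05 [[207.0, 213.0], [231.0, 294.0]]
0.15 0 [[220.0, 221.0], [238.0, 299.0]]
0.15 0.05 [[233.0, 228.0], [246.0, 303.0]]
0.19 -0.05 [[198.0, 222.0], [226.0, 300.0]]
0.19 0 [[211.0, 230.0], [233.0, 304.0]]
0.19 0.05 [[225.0, 238.0], [241.0, 309.0]]
```

View pics/c3.png

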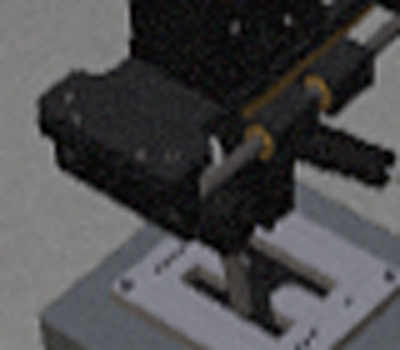

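The stem is at about (240,300) and the knob near (222,222), so across ≈ 0.16. It needs about 4 mm more to line up with the right column.

>>> {"method": "arm_command", "body": {
  "increments": [
    [0, -0.002, 0, 0, 0, 0],
    [0, -0.002, 0, 0, 0, 0],
    [0, 0, 0, 0, 0, 0]
  ]
}}

```text
time_s: 9.55
position: [0.5211, 0.1404, 0.1442]
tcp_rot: [-0.047, 0.999, -0.0, -0.0]
force: [-0.4, 1.9, -0.7]
opening: 0.0004
grip_force: 0.4
```

>>> {"method": "arm_command", "body": {
  "increments": [
    [0, 0.008, 0, 0, 0, 0],
    [0, 0.008, 0, 0, 0, 0],
    [0.016, 0, 0, 0, 0, 0],
    [0.016, 0, 0, 0, 0, 0],
    [0.016, 0, 0, 0, 0, 0],
    [0, -0.016, 0, 0, 0, 0],
    [0, -0.016, 0, 0, 0, 0],
    [0, -0.016, 0, 0, 0, 0],
    [0, 0, 0, 0, 0, 0]
  ]
}}

```text
time_s: 10.45
position: [0.4769, 0.1029, 0.1446]
tcp_rot: [-0.046, 0.999, -0.0, -0.0]
force: [0.2, 1.0, -0.7]
opening: 0.0006
grip_force: 0.0
```

```bash
python3 -c "
from h import *
tcp(); get_image('scene')
print(nets.look_for('scene','lever_knob')[:2])"
```

```text
t 10.45 drive mm [-47.3 -30.7 144.6] xang 0.08 Rzz -1.0 F [ 0.2  1.  -0.7] open 0.0006176096471282802
[{'centre': [0.5294, 0.1092, 0.1701], 'conf': 0.67}]
```

>>> {"method": "arm_command", "body": {
  "increments": [
    [-0.006, 0, 0, 0, 0, 0],
    [-0.006, 0, 0, 0, 0, 0],
    [-0.004, 0, 0, 0, 0, 0],
    [-0.003, 0, 0, 0, 0, 0],
    [-0.003, 0, 0, 0, 0, 0],
    [-0.003, 0, 0, 0, 0, 0],
    [-0.003, 0, 0, 0, 0, 0],
    [-0.003, 0, 0, 0, 0, 0]
  ]
}}

```text
time_s: 11.35
position: [0.5076, 0.1072, 0.1446]
tcp_rot: [-0.047, 0.999, -0.0, -0.0]
force: [-1.1, -0.0, 0.8]
opening: 0.0002
grip_force: 1.0
```

>>> {"method": "arm_command", "body": {
  "increments": [
    [-0.003, 0, 0, 0, 0, 0],
    [-0.003, 0, 0, 0, 0, 0],
    [-0.003, 0, 0, 0, 0, 0],
    [-0.003, 0, 0, 0, 0, 0],
    [-0.003, 0, 0, 0, 0, 0]
  ]
}}

```text
time_s: 11.85
position: [0.5226, 0.1086, 0.1444]
tcp_rot: [-0.047, 0.999, -0.0, -0.0]
force: [-1.4, -0.6, 0.7]
opening: 0.0004
grip_force: 0.9
```

```bash
python3 -c "
from h import *
tcp(); get_image('scene')
print(nets.look_for('scene','lever_knob')[:2])"
```

```text
t 11.85 drive mm [ -1.3 -29.2 144.4] xang 0.19 Rzz -1.0 F [-1.4 -0.6  0.7] open 0.0003667028240880987
[{'centre': [0.553, 0.1101, 0.1696], 'conf': 0.72}]
```

>>> {"method": "arm_command", "body": {
  "increments": [
    [-0.003, 0, 0, 0, 0, 0],
    [-0.003, 0, 0, 0, 0, 0],
    [-0.003, 0, 0, 0, 0, 0],
    [-0.003, 0, 0, 0, 0, 0],
    [-0.002, 0, 0, 0, 0, 0],
    [0, 0, 0, 0, 0, 0]
  ]
}}

```text
time_s: 12.55
position: [0.5369, 0.1101, 0.1445]
tcp_rot: [-0.047, 0.999, -0.0, 0.0]
force: [-2.2, -0.3, -0.8]
opening: 0.0006
grip_force: 0.9
```

>>> {"method": "arm_command", "body": {
  "increments": [
    [-0.0015, 0, 0, 0, 0, 0],
    [-0.0015, 0, 0, 0, 0, 0],
    [0, 0, 0, 0, 0, 0]
  ]
}}

```text
time_s: 12.85
position: [0.5397, 0.1104, 0.1447]
tcp_rot: [-0.047, 0.999, 0.0, 0.0]
force: [-2.3, 0.7, -0.6]
opening: 0.0006
grip_force: 1.0
```

```bash
python3 -c "
from h import *
tcp(); get_image('scene')
print(nets.look_for('scene','lever_knob')[:2])"
```

```text
t 12.85 drive mm [ 16.  -29.  144.7] xang 0.2 Rzz -1.0 F [-2.3  0.7 -0.6] open 0.0006025380170483268
[{'centre': [0.5724, 0.1139, 0.1669], 'conf': 0.58}]
```

>>> {"method": "arm_command", "body": {
  "increments": [
    [-0.001, 0, 0, 0, 0, 0],
    [-0.001, 0, 0, 0, 0, 0],
    [0, 0, 0, 0, 0, 0]
  ]
}}

```text
time_s: 13.25
position: [0.5415, 0.1105, 0.1445]
tcp_rot: [-0.047, 0.999, 0.0, 0.0]
force: [-2.1, -0.4, -1.0]
opening: 0.0003
grip_force: 1.1
```

>>> {"method": "arm_command", "body": {
  "increments": [
    [0.01, 0, 0, 0, 0, 0],
    [0.02, 0, 0, 0, 0, 0],
    [0.02, 0, 0, 0, 0, 0],
    [0.03, 0, -0.03, 0, 0, 0],
    [0.02, 0, -0.03, 0, 0, 0],
    [0.02, 0, -0.03, 0, 0, 0],
    [0.02, -0.03, 0, 0, 0, 0],
    [0, -0.04, 0, 0, 0, 0],
    [0, -0.04, 0, 0, 0, 0],
    [0, 0, 0, 0, 0, 0]
  ]
}}

```text
time_s: 14.25
position: [0.4127, -0.0152, 0.2357]
tcp_rot: [-0.045, 0.999, 0.0, 0.002]
force: [0.1, -0.2, -0.4]
opening: 0.0007
grip_force: 0.0
```

```bash
python3 -c "
from h import *
from scipy.optimize import least_squares
tcp(); s=get_image('scene'); t=get_image('top')
print(nets.look_for('scene','lever_knob')[:2])
a=cv2.resize(t[180:250,205:285,::-1],None,fx=5,fy=5,interpolation=cv2.INTER_CUBIC)
b=cv2.resize(s[110:180,190:270,::-1],None,fx=5,fy=5,interpolation=cv2.INTER_CUBIC)
cv2.imwrite('pics/c4.png',np.hstack([a,b]))
def kn(a,fo,L=.153): return [L*np.sin(fo),-L*np.sin(a)*np.cos(fo),.012+L*np.cos(a)*np.cos(fo)]
for fo in (.2,.25,.3):
  P=w(p0,kn(.19,fo)); print(fo,((proj('top',P)-[205,180]+.5)*5-.5).round(0),((proj('scene',P)-[190,110]+.5)*5-.5+[400,0]).round(0))
"
```

```text
t 14.25 drive mm [-122.  -142.4  235.7] xang -0.08 Rzz -1.0 F [ 0.1 -0.2 -0.4] open 0.0007005417846983398
[{'centre': [0.5721, 0.1125, 0.1669], 'conf': 0.62}]
0.2 [[234.  99.]] [[665. 215.]]
0.25 [[233.  86.]] [[679. 224.]]
0.3 [[231.  73.]] [[692. 235.]]
```

View pics/c4.png

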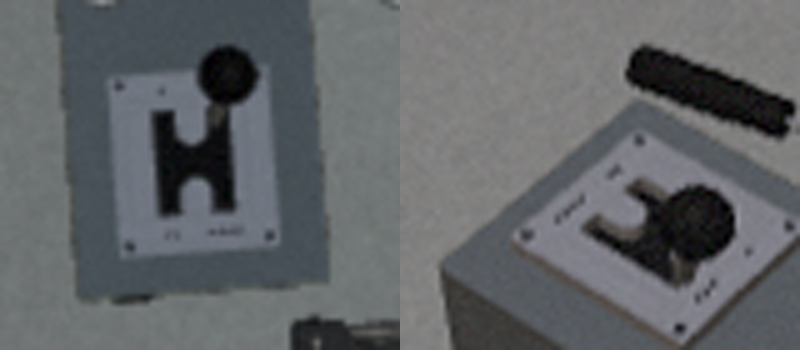

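The knob is at (228,75) in the top view and (698,223) in the scene view, which gives fore ≈ 0.29 in the third slot. The robot is clear, so I hand in.

```bash
python3 -c "
from cell import *
print(r.sign_off())"
```

```text
the job is handed in; nothing more can be done
None
```

The lever stands in the third slot (forward tilt about 0.29 rad, measured in the images), pushed across with readings of about 3 N; the arm is withdrawn and the job is handed in, with no verdict returned, and I did not measure the other items again afterwards.

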